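Nest the crossed parts tub in its carton

TASK

The orange parts tub has been left crosswise on the rim of the yellow one in the carton, so the carton will not shut. Fold both half-open flaps well back so that they lean outward clear of the opening, and only then turn the orange tub square and seat it fully home and level inside the yellow tub. Leave the yellow tub seated in the carton's insert and the flaps folded back, and do not disturb the other things on the bench.

Things in the scene. Friction and masses are not known exactly. Their poses are not given: they have to be found in the camera images.
- carton: Fixed brown cardboard carton, 176.5 mm square outside, 168.5 inside, 68 high, board 4 mm; x, y along its sides. Origin: centre of its underside. An insert fills it up to 24 mm, with a 98 mm square cut-out in the middle where the yellow tub stands on the 4 mm bottom. Long flaps are hinged on top of the +y and -y walls; short flaps slope down outside the +x and -x walls, 55 mm out to the bench.
- flap_left (a joint): Angle of the long flap on the carton's +y wall: 0 = shut (level, pointing inward), 1.57 = upright, more = leaning outward, stop at 2.7. Flap 170 mm long, 83 mm from hinge to free edge, 4 mm thick, 40 g; a stiff crease (0.04 N m) keeps it where it is left. Starts half open, leaning inward at 0.85 to 1.25.
- flap_right (a joint): The same for the long flap hinged along the top of the carton's -y wall: 0 = shut, 1.57 = upright, more = leaning outward.
- flap_left_hinge (a point): Middle of the hinge line of the left flap (86.25 mm to carton +y, 68 mm up).
- flap_right_hinge (a point): Middle of the hinge line of the right flap (86.25 mm to carton -y, 68 mm up).
- flap_left_edge (a point): Middle of the free edge of the left flap, 83 mm from its hinge.
- flap_right_edge (a point): Middle of the free edge of the right flap, 83 mm from its hinge.
- tub_low: Yellow tapered square tub, loose, held square in the insert (1 mm play). 34 mm high, 90 g; outside 88 mm square at the base, 101.6 at the top, corners cut 3 mm; wall 2.5, floor 3; mouth 96.5 inside. Rolled rim 8 mm high, 112.6 mm square outside, 8 mm wide with the wall. Inner corners have 8 mm stacking lugs, tops 20 mm above the underside. Origin: centre of underside, z up, x, y along the sides.
- tub_top: Orange tub, made like the yellow one, origin likewise, 70 to 120 g. Starts upright on the yellow rim (underside 34 mm above the yellow one), 30 to 60 degrees out of square, its rim 4 mm above the carton walls. Within about 8 degrees of square it sinks in, but may hang with one side on the rim. Home: underside on the yellow lugs, 20 mm above the yellow underside, any of 4 ways round, 1.4 mm play.
- jar: Bystander: clear jar with a red cap, 68 mm wide, 90 mm high, standing; origin centre of the underside.
- wagon: Bystander: model tank wagon, green tank on a black chassis, 150 mm long, 26 to 38 mm wide, 68 mm high; origin centre of the underside, x lengthwise.
- kit_box: Bystander: closed dark blue box 130 x 62 x 45 mm; origin centre of the underside, x lengthwise.
- brush: Bystander: brush lying on the bench, handle to its -x, 200 mm long, 42 wide, 20 high; origin on the bench under its middle.
Not all that is in view belongs to the job. What is shaped like the tub_low but red is not meant. Of the things that look like the tub_top, the larger one is meant.

How it is judged:
By the outcome, as a careful person would: the job done as asked, in the order asked, and still so for the second after the job is handed in, with the robot touching nothing.
It also fails if it takes over 61 s, if anything falls off the work surface, if the arm or the gripper's body presses on something with over 40 N, if the wrist force passes 120 N, or if a joint passes its speed limit or range.

ROBOT

A 6-joint arm with a two-finger parallel gripper is mounted at the origin on the work surface. World frame = base frame: x ahead of the robot, y to its left, z up, the work surface at z = 0. Lengths are in m, angles in rad, forces in N, time in s.
With the tool pointing down it reaches from about 0.3 to 0.875 m from the base axis. Payload 6.4 kg.
Tool frame: the origin (TCP) lies midway between the tips of the shut fingers; the grasp point (between the pads) lies 19 mm behind it; z points along the fingers, y is the direction in which the jaws open and shut (so a half turn about z gives the same grasp; the last joint's range is limited). The gripper opens to 85 mm and grips with 20 to 120 N. Pads are 22 mm wide; open, the fingers measure 114 mm over their backs; the gripper's body (76 mm by 85 mm) begins 54 mm behind the grasp point. The pads swing forward as they close: fully open they stand 13 mm farther back than shut.
Start: joints at [1.042, 0.181, 1.607, -0, 1.354, -0.206], TCP at [0.182, 0.545, 0.231] pointing down, gripper open.
Joint ranges: [-2.99, 2.99], [-0.89, 2.07], [0.3, 2.58], [-1.14, 4.28], [0, 2.63], [-3.12, 3.12]. Speed limits (rad/s): [2.57, 2.57, 3.01, 3.14, 3.14, 3.14].

INTERFACE

Orientations are given as a unit quaternion [w, x, y, z].
In Python, from bench import ctrl gives the robot as it stands. The module is installed in compiled form; this text tells all that it offers.
- The arm moves only by the tool arm_command, never from a script. Its argument "plan" is one flat list of numbers, 4 for each row, row after row: the shift along the tool's x, y, z in mm, then the turn about the tool's z in rad. A call has 1 to 20 rows; each row shifts and turns the commanded pose from where the row before left it, along the tool's axes as they then stand; what a row does not reach is not made up. A row lasts 1/10 s, in which the tool goes at most 50 mm and 8.59 degrees, less where a joint would pass 70% of its speed; a pose out of reach is approached as far as the arm can. A call is refused whole if a number of a shift passes 50 or a number of a turn 0.15, either way. A call with a gripper value outside its range is refused whole. "grip" is the opening, from 0 (shut) to 1 (fully open), set as the call begins (left out, the last holds). The fingers move at their own pace and stop on an object; the grip force is fixed at half the most. Time passes only in rows, so rows that do not move let the fingers close. It gives the time, the measured TCP pose, the force and the opening at its end, in the units of the state.
- ctrl.get_obs(): the state, without advancing time (a new reading comes with each control period).
- ctrl.camera(name): name is "side" or "top"; returns a dict with "color" (420x560x3 uint8, red, green, blue), "camera_matrix" (3x3 intrinsics, pixels), "eye" and "attitude" of the camera in the world. Camera axes: x right, y up, looking along -z (the intrinsics and any distortion apply to the point x, -y, -z); pixel columns grow to the right and rows downward; lengths in m; the calibration is good to about 2 mm. A picture is of the moment at which its call begins. There is no depth.
- ctrl.hand_in(): hands the job in, once; it reports no verdict.
The state is a dict: "time_s": time; "q": joint angles; "dq": joint speeds; "joint_efforts": joint torques, N m; "eef_pos": TCP position; "eef_rot": TCP orientation; "wrist_force": force on the tool from outside, world axes, zero at the start; "torque": the same for the moment, N m; "opening": opening from 0.0 (shut) to 1.0 (fully open).
Only numpy, scipy, OpenCV 4.12 (cv2) and the standard library are available. Lean on these libraries where they do the work, as an engineer would, in place of code of your own. Each camera call takes 0.05 s, during which the arm holds its last target. There are 200 camera calls.

## Working session

There is one attempt and no reset: what is moved stays moved. The work goes in short steps, Python scripts to look and compute and a tool call to move; the robot and the scene stay as the last step left them, time stands still between calls to the robot, and variables do not carry over. Pictures are saved under pics/ and viewed, about 8 in all and at most 12, crops included, and the job is handed in when it is done.

Besides the shell and the picture viewer there is one more tool, called as a command line: name --argument value ..., lists and objects as JSON in quotes. arm_command: Moves the arm, as the interface text tells. Its arguments: {"type":"object","properties":{"plan":{"type":"array","items":{"type":"number"}},"grip":{"type":"number"}},"required":["plan"]}

```bash
mkdir -p pics
cat > h.py <<'E'
import numpy as np, cv2
from scipy.spatial.transform import Rotation as R
from bench import ctrl
def cam(n):
    c=ctrl.camera(n); return c
def att(c):
    a=np.array(c["attitude"]); 
    return a if a.shape==(3,3) else R.from_quat(a[[1,2,3,0]]).as_matrix()
def ray(c,u,v):
    K=np.array(c["camera_matrix"]); d=np.linalg.solve(K,[u,v,1.]); 
    return np.array(c["eye"]),att(c)@np.array([d[0],-d[1],-d[2]])
def onz(c,u,v,z):
    e,d=ray(c,u,v); return e+d*(z-e[2])/d[2]
def proj(c,p):
    q=att(c).T@(np.array(p)-np.array(c["eye"])); x=np.array(c["camera_matrix"])@[q[0],-q[1],-q[2]]; return x[:2]/x[2]
def two(c1,p1,c2,p2):
    e,d=ray(c1,*p1);f,g=ray(c2,*p2);d/=np.linalg.norm(d);g/=np.linalg.norm(g)
    s=np.linalg.lstsq(np.c_[d,-g],f-e,rcond=None)[0];a=e+s[0]*d;b=f+s[1]*g
    return (a+b)/2,np.linalg.norm(a-b)
def save(c,n): cv2.imwrite(f"pics/{n}.png",c["color"][:,:,::-1])
E
python3 - <<'E'
from h import *
for n in("side","top"):
    c=cam(n); save(c,n+"0"); print({k:np.round(v,4).tolist() for k,v in c.items() if k!="color"})
print(ctrl.get_obs())
E
```

```text
{'camera_matrix': [[543.2295, 0.0, 278.2458], [0.0, 543.2295, 206.4451], [0.0, 0.0, 1.0]], 'eye': [0.3039, -1.1695, 1.0875], 'attitude': [0.9005, 0.4178, -0.0515, -0.1091]}
{'camera_matrix': [[532.9913, 0.0, 273.7636], [0.0, 532.9913, 210.6431], [0.0, 0.0, 1.0]], 'eye': [0.4821, -0.0176, 1.3205], 'attitude': [0.7095, 0.0343, -0.0301, -0.7032]}
{'time_s': 0.1, 'q': array([ 1.04171490e+00,  1.81461229e-01,  1.60788313e+00, -1.18017064e-05,
        1.35382393e+00, -2.06323757e-01]), 'dq': array([-0.00055095, -0.0031235 , -0.00208048, -0.00034241, -0.00218251,
       -0.00083728]), 'joint_efforts': array([ 3.08846556e-04, -4.45874119e+01, -3.52243209e+01, -3.10907080e-04,
        4.12925161e-03, -1.75902932e-05]), 'eef_pos': array([0.1821267 , 0.54487602, 0.23048938]), 'eef_rot': array([-2.77820986e-04,  1.60677968e-01,  9.87006570e-01, -7.37223833e-04]), 'wrist_force': array([-0.40422848, -0.09942364,  0.80557768]), 'torque': array([-0.02026772, -0.02797272,  0.00272946]), 'opening': 0.9989138793253827}
```

View pics/side0.png

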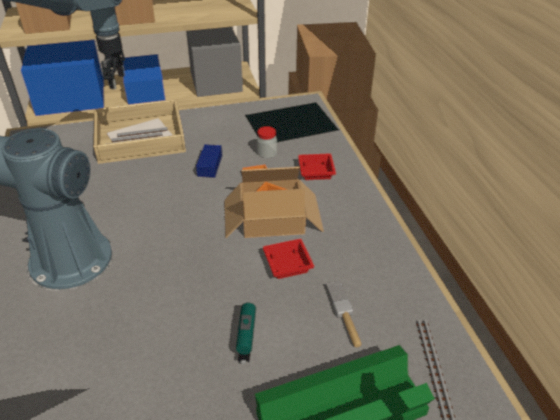

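View pics/top0.png

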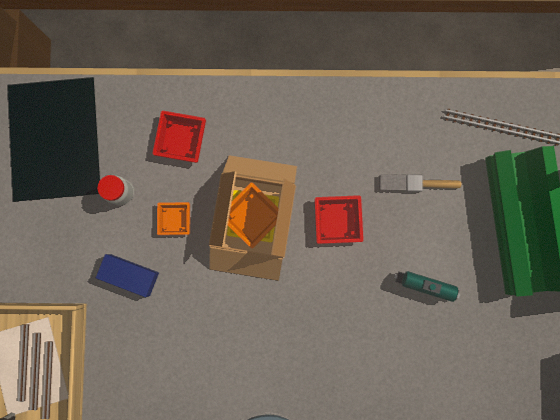

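The top view shows the carton at about (252,218) with both flaps leaning in and the orange tub crosswise at (252,214). A small orange decoy is at (173,218), red tubs at (180,137) and (339,220), jar at (113,190) and blue box at (127,275). I'll enlarge the carton in both views.

Run:
```python
import cv2,numpy as np
a=cv2.imread("pics/top0.png")[150:290,195:315]; b=cv2.imread("pics/side0.png")[155:245,215:335]
a=cv2.resize(a,None,fx=4,fy=4,interpolation=2)[:560]; b=cv2.resize(b,None,fx=2.6,fy=2.6,interpolation=2)
o=np.zeros((560,800,3),np.uint8); o[:,:480]=a; o[:b.shape[0],482:482+b.shape[1]]=b[:,:318]; cv2.imwrite("pics/crop0.png",o)
```

```text
(no output)
```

View pics/crop0.png

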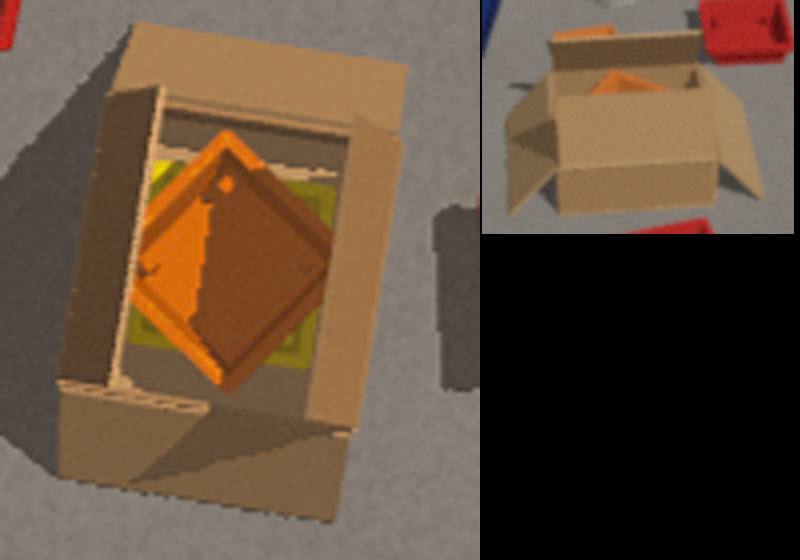

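The crop shows the left flap's hinge at crop (105,95)–(60,383) and its free edge at (163,87)–(120,385). The right flap's hinge runs (403,138)–(352,430) and its free edge (357,115)–(306,415). The orange rim corners are at (225,130), (335,265) and (227,390). Next I'll turn these into positions.

Run:
```python
from h import *
t=cam("top");s=cam("side")
T=lambda x,y:(195+x/4,150+y/4); S=lambda x,y:(215+(x-482)/2.6,155+y/2.6)
for n,p in dict(LH1=(105,95),LH2=(60,383),RH1=(403,138),RH2=(352,430)).items(): print(n,onz(t,*T(*p),.068).round(4))
for n,p in dict(tubF=(225,130),tubR=(335,265),tubN=(227,390)).items(): print(n,onz(t,*T(*p),.072).round(4))
for n,p,q in [("LEfar",(163,87),(702,35)),("LEnear",(120,385),(552,42)),("REfar",(357,115),(718,92)),("REnear",(306,415),(555,98)),("RHfar",(403,138),(717,162)),("RHnear",(352,430),(556,167)),("tub far",(225,130),(665,88))]:
    p,e=two(t,T(*p),s,S(*q));print(n,p.round(4),round(e,4))
# yellow/orange masks
h=cv2.cvtColor(t["color"],cv2.COLOR_RGB2HSV); m=cv2.inRange(h,(5,170,60),(19,255,255)); m[:, :198]=0
cs=max(cv2.findContours(m,0,2)[0],key=cv2.contourArea); r=cv2.minAreaRect(cs); print("orange",r)
for b in cv2.boxPoints(r): print(b, onz(t,*b,.072).round(4))
m=cv2.inRange(h,(22,150,60),(32,255,255));ys=np.argwhere(m); print(len(ys),ys.min(0),ys.max(0))
hh=cv2.convexHull(cv2.findNonZero(m)); r=cv2.minAreaRect(hh); print(r,[onz(t,*b,.038).round(4).tolist() for b in cv2.boxPoints(r)], onz(t,*r[0],.038).round(4))
```

```text
LH1 [0.6835 0.116  0.068 ]
LH2 [0.5125 0.1394 0.068 ]
RH1 [ 0.6592 -0.0611  0.068 ]
RH2 [ 0.4866 -0.0322  0.068 ]
tubF [0.6625 0.0443 0.072 ]
tubR [ 0.5831 -0.0214  0.072 ]
tubN [0.5092 0.0411 0.072 ]
LEfar [0.6776 0.0762 0.1368] 0.0006
LEnear [0.5093 0.0971 0.1415] 0.0013
REfar [ 0.6634 -0.0331  0.1408] 0.0034
REnear [ 0.4932 -0.0057  0.1441] 0.0022
RHfar [ 0.6591 -0.0611  0.0658] 0.0009
RHnear [ 0.4858 -0.032   0.0699] 0.0015
tub far [0.6434 0.0455 0.0932] 0.0322
orange ((251.00001525878906, 215.0), (48.08325958251953, 48.08325958251953), 45.0)
[217.00002 215.     ] [0.5848 0.1238 0.072 ]
[251. 181.] [0.6661 0.0449 0.072 ]
[285. 215.] [ 0.5861 -0.0361  0.072 ]
[251.00003 249.     ] [0.5057 0.0428 0.072 ]
267 [190 227] [241 278]
((252.69654846191406, 215.7225341796875), (46.45347213745117, 46.377445220947266), 8.746162414550781) [[0.5392, 0.1046, 0.038], [0.6505, 0.0894, 0.038], [0.6342, -0.0221, 0.038], [0.5232, -0.0061, 0.038]] [0.5865 0.0414 0.038 ]
```

arm_command --plan '[-20,-12.5,0,0,-39,-25,0,0,-39,-25,0,0,-39,-25,0,0,-39,-25,0,0,-39,-25,0,0,-39,-25,0,0,-39,-25,0,0,-39,-25,0,0,-39,-25,0,0,-39,-25,0,0,-39,-25,0,0,-39,-25,0,0,-36,-25,0,0,-18,-12.5,0,0,0,0,0,-0.09,0,0,0,-0.09,0,0,0,0]' --grip 0

```text
time_s: 2.0
eef_pos: [0.585, 0.0418, 0.2309]
eef_rot: [-0.001, 0.071, 0.997, 0.0]
wrist_force: [-0.4, 0.6, 0.2]
opening: -0.005
```

```bash
cat >> h.py <<'E'
C=np.array([.586,.041]);YAW=-.145
def st():
    o=ctrl.get_obs(); M=R.from_quat(np.array(o["eef_rot"])[[1,2,3,0]]).as_matrix(); p=o["eef_pos"]
    r=R.from_euler('z',-YAW).as_matrix(); d=r@np.r_[p[:2]-C,p[2]]
    print("t",round(o["time_s"],2),"pos",p.round(4),"carton",(d*1e3).round(1),"yawy",np.degrees(np.arctan2(M[1,1],M[0,1])).round(2),"z",M[:,2].round(3),"F",o["wrist_force"].round(1),"open",round(o["opening"],3),"q",o["q"].round(2)); return p,M
E
python3 -c "
from h import *
st()"
```

```text
t 2.0 pos [0.585  0.0418 0.2309] carton [ -1.1   0.6 230.9] yawy 81.86 z [-0.001  0.    -1.   ] F [-0.4  0.6  0.2] open -0.005 q [-0.13  0.21  1.58  0.    1.36 -1.56]
```

arm_command --plan '[0,0,29,0,0,0,29,0,0,0,29,0,0,0,29,0,0,15,0,0,0,15,0,0,0,15,0,0,0,15,0,0,0,15,0,0,0,15,0,0,0,12,0,0,0,10,2,0,0,10,4,0,0,0,0,0,0,-15,-10,0,0,-30,0,0,0,-40,0,0,0,-37,0,0]'

```text
time_s: 3.8
eef_pos: [0.5851, 0.0388, 0.1203]
eef_rot: [0.001, 0.071, 0.997, -0.0]
wrist_force: [1.2, -0.2, -0.2]
opening: 0.001
```

```bash
python3 -c "
from h import *
st()
a=cam('top');b=cam('side')
o=np.hstack([cv2.resize(a['color'][140:300,175:335],(400,400),interpolation=2),cv2.resize(b['color'][135:255,215:335],(400,400),interpolation=2)])
cv2.imwrite('pics/c1.png',o[:,:,::-1])"
```

```text
t 3.8 pos [0.5851 0.0388 0.1203] carton [ -0.6  -2.3 120.3] yawy 81.81 z [ 0.001 -0.001 -1.   ] F [ 1.2 -0.2 -0.2] open 0.001 q [-0.14  0.33  1.67 -0.    1.15 -1.56]
```

View pics/c1.png

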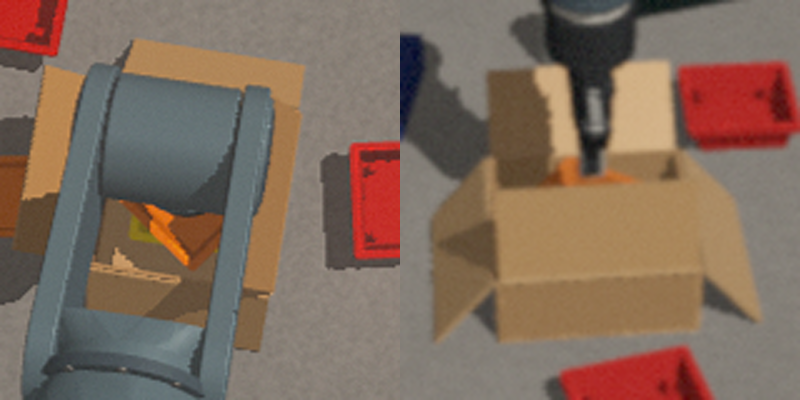

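The left flap now leans well out, with its free edge at about (45,70)–(18,245) in the left panel. Now the right flap.

arm_command --plan '[0,-15,3,0,0,-15,2,0,0,-15,0,0,0,-15,0,0,0,-15,0,0,0,-15,0,0,0,-12,0,0,0,-10,2,0,0,-10,4,0,0,0,0,0,0,15,-10,0,0,30,-30,0,0,10,-40,0,-40,0,-20,0,-49,0,0,0,-49,0,0,0,-40,0,0,0]'

```text
time_s: 5.6
eef_pos: [0.7544, -0.0482, 0.2097]
eef_rot: [0.001, 0.071, 0.998, 0.0]
wrist_force: [0.1, -0.5, 0.5]
opening: 0.001
```

```bash
python3 -c "
from h import *
st()
a=cam('top');b=cam('side');save(a,'top2');save(b,'side2')
o=np.hstack([cv2.resize(a['color'][140:300,175:335],(400,400),interpolation=2),cv2.resize(b['color'][135:255,215:335],(400,400),interpolation=2)])
cv2.imwrite('pics/c2.png',o[:,:,::-1])"
```

```text
t 5.6 pos [ 0.7544 -0.0482  0.2097] carton [179.5 -63.9 209.7] yawy 81.9 z [ 0.002 -0.    -1.   ] F [ 0.1 -0.5  0.5] open 0.001 q [-0.22  0.6   1.1   0.    1.45 -1.65]
```

View pics/c2.png

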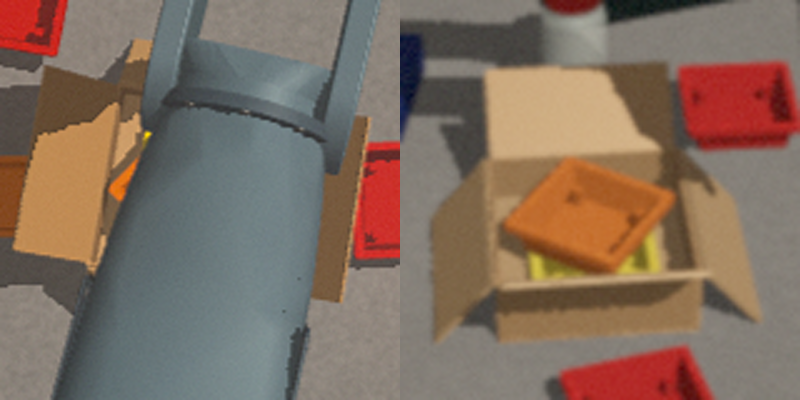

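Both flaps now lean outward. The orange rim is clear in the right panel, with corners at about (570,158), (503,225), (610,272) and (676,198). I'll triangulate these with the first top view, because the arm never touched the tub.

Run:
```python
from h import *
t=cam("top");s=cam("side")
T=lambda x,y:(195+x/4,150+y/4); S=lambda x,y:(215+(x-400)/3.3333,135+y/3.3333)
F,L,N,Q=[onz(s,*S(*p),.072) for p in((570,158),(503,225),(610,272),(676,198))]
for p in(F,L,N,Q):print(p.round(4))
print("ctr",((F+L+N+Q)/4).round(4),"diag",np.degrees(np.arctan2(*(F-N)[[1,0]])),np.degrees(np.arctan2(*(L-Q)[[1,0]])),np.linalg.norm(F-N),np.linalg.norm(L-Q))
for a,b in(((225,130),(570,158)),((225,130),(676,198)),((227,390),(503,225)),((227,390),(610,272)),((335,265),(610,272))): print([np.round(x,4) for x in two(t,T(*a),s,S(*b))])
im=s["color"];h=cv2.cvtColor(im,cv2.COLOR_RGB2HSV);m=cv2.inRange(h,(5,190,90),(19,255,255));m[:180]=0
c=max(cv2.findContours(m,0,2)[0],key=cv2.contourArea);q=cv2.approxPolyDP(cv2.convexHull(c),4,True)[:,0]
for p in q: print(p,onz(s,*p,.072).round(4))
# flap edges
for n,p in(("Lfar",(668,62)),("Lnear",(485,70)),("Rn",(497,290)),("Rf",(710,272))):print(n,S(*p))
e,_=0,0
TT=lambda x,y:(175+x/2.5,140+y/2.5)
for n,a,b in(("Lfar",(45,66),(668,62)),("Lnear",(14,245),(485,70)),("Rfar",(370,118),(710,272)),("Rnear",(342,300),(497,290))):print(n,[np.round(x,4) for x in two(t,TT(*a),s,S(*b))])
```

```text
[0.5842 0.1161 0.072 ]
[0.5058 0.0365 0.072 ]
[ 0.5819 -0.0465  0.072 ]
[0.6631 0.0367 0.072 ]
ctr [0.5837 0.0357 0.072 ] diag 89.19557587568681 -179.9077408725391 0.16253851219651946 0.15727214744679002
[array([0.6116, 0.0456, 0.1299]), np.float64(0.0848)]
[array([0.6644, 0.0444, 0.0655]), np.float64(0.0019)]
[array([0.508 , 0.0415, 0.0676]), np.float64(0.0027)]
[array([0.5549, 0.0336, 0.0087]), np.float64(0.091)]
[array([ 0.5864, -0.0217,  0.0498]), np.float64(0.0032)]
[265 183] [0.5806 0.1139 0.072 ]
[296 195] [0.6571 0.0352 0.072 ]
[278 215] [ 0.5836 -0.0398  0.072 ]
[264 214] [ 0.5459 -0.0261  0.072 ]
[247 203] [0.5085 0.0335 0.072 ]
Lfar (295.4008040080401, 153.60018600186)
Lnear (240.50025500255003, 156.00021000210003)
Rn (244.10029100291004, 222.00087000870008)
Rf (308.0009300093001, 216.60081600816008)
Lfar [array([0.6918, 0.175 , 0.1212]), np.float64(0.0009)]
Lnear [array([0.5256, 0.1992, 0.1235]), np.float64(0.0048)]
Rfar [array([ 0.6463, -0.121 ,  0.1221]), np.float64(0.0008)]
Rnear [array([ 0.4789, -0.096 ,  0.1167]), np.float64(0.0052)]
```

arm_command --plan '[25,18,0,0,25,18,0,0,25,18,0,0,25,18,0,0,24,18,0,0,24,17,0,0,0,0,0,0.127,0,0,0,0.127,0,0,0,0.127,0,0,0,0.127,0,0,0,0.127,0,0,40,0,0,0,40,0,0,0,20,0,0,0,0,0]' --grip 0.28

```text
time_s: 7.3
eef_pos: [0.6169, 0.0779, 0.1058]
eef_rot: [-0.003, 0.379, 0.925, -0.001]
wrist_force: [0.4, 0.4, -0.2]
opening: 0.277
```

```bash
python3 -c "
from h import *
p,M=st()
print('to grasp, tool axes',(M.T@(np.array([.6227,.0783,.058])-p)*1e3).round(1))
b=cam('side')
cv2.imwrite('pics/c3.png',cv2.resize(b['color'][130:235,215:335],None,fx=5,fy=5,interpolation=2)[:,:,::-1])"
```

```text
t 7.3 pos [0.6169 0.0779 0.1058] carton [ 25.2  41.  105.8] yawy 45.48 z [-0.006  0.001 -1.   ] F [ 0.4  0.4 -0.2] open 0.277 q [-0.07  0.42  1.57  0.    1.15 -0.86]
to grasp, tool axes [-4.1  4.6 47.8]
```

View pics/c3.png

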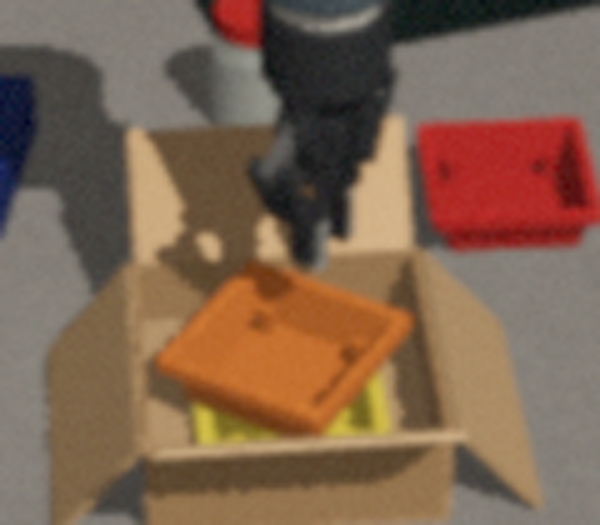

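The gripper hangs over the far-right rim wall, with the fingertip at about (310,260), and the tub looks level. I'll shift, descend and grip.

arm_command --plan '[-4,4.6,0,0,0,0,20,0,0,0,15,0,0,0,8,0,0,0,4.5,0,0,0,0,0]'

```text
time_s: 7.95
eef_pos: [0.6266, 0.0773, 0.0604]
eef_rot: [-0.0, 0.379, 0.925, -0.0]
wrist_force: [0.1, 0.8, -0.3]
opening: 0.285
```

arm_command --plan '[0,0,0,0,0,0,0,0,0,0,0,0,0,0,0,0,0,0,0,0,0,0,0,0]' --grip 0

```text
time_s: 8.55
eef_pos: [0.6276, 0.0772, 0.0615]
eef_rot: [0.001, 0.379, 0.925, 0.0]
wrist_force: [1.7, 1.0, 3.9]
opening: 0.087
```

```bash
python3 -c "
from h import *
p,M=st()"
```

```text
t 8.55 pos [0.6276 0.0772 0.0615] carton [35.9 41.8 61.5] yawy 45.44 z [ 0.002 -0.    -1.   ] F [1.7 1.  3.9] open 0.087 q [-0.06  0.49  1.57 -0.    1.08 -0.86]
```

arm_command --plan '[0,0,-4,0,0,0,-4,0,5.8,0,0,-0.106,5.8,0,0,-0.106,5.8,0,0,-0.106,5.8,0,0,-0.106,5.8,0,0,-0.106,5.8,0,0,-0.106,0,0,0,0,0,0,0,0]'

```text
time_s: 9.55
eef_pos: [0.5967, 0.0942, 0.0686]
eef_rot: [-0.0, 0.072, 0.997, 0.0]
wrist_force: [0.5, -1.0, -0.5]
opening: 0.086
```

```bash
python3 -c "
from h import *
p,M=st()
print('to tgt, tool axes',(M.T@(np.array([.5982,.0926,.0615])-p)*1e3).round(1))
b=cam('side')
cv2.imwrite('pics/c4.png',cv2.resize(b['color'][150:225,240:315],None,fx=8,fy=8,interpolation=2)[:,:,::-1])"
```

```text
t 9.55 pos [0.5967 0.0942 0.0686] carton [ 2.9 54.1 68.6] yawy 81.71 z [-0.001  0.    -1.   ] F [ 0.5 -1.  -0.5] open 0.086 q [-0.04  0.43  1.64  0.    1.07 -1.47]
to tgt, tool axes [-1.7 -1.3  7.1]
```

View pics/c4.png

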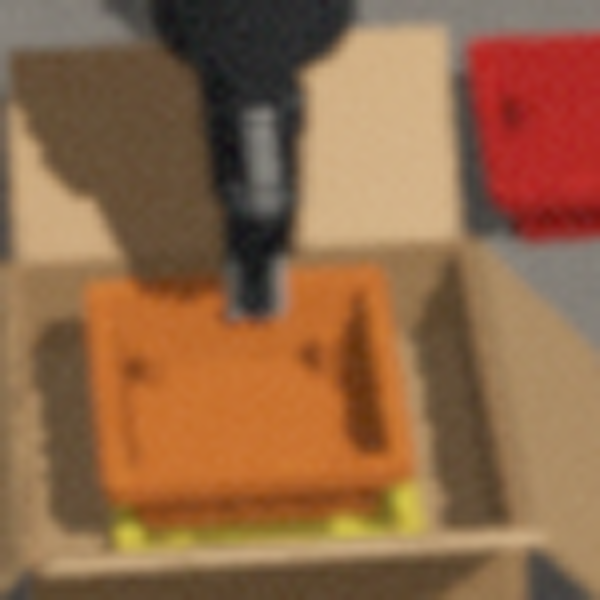

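The tub is square. Its front edge spans about (105–412, 490) and the yellow rim (115–425, 540), so orange seems to sit a little towards -x. I'll quantify that with masks.

```bash
cat >> h.py <<'E'
def w2c(p):
    r=R.from_euler('z',-YAW).as_matrix(); return (r@np.r_[p[:2]-C,p[2]])*1e3
def ext(s,zo,zy):
    h=cv2.cvtColor(s["color"],cv2.COLOR_RGB2HSV)
    for n,lo,hi,z in(("orange",(5,170,90),(18,255,255),zo),("yellow",(22,150,90),(33,255,255),zy)):
        m=cv2.inRange(h,lo,hi);m[:172]=0;m[230:]=0;m[:,:240]=0;m[:,:][:,315:]=0
        ys,xs=np.nonzero(m); P=np.array([w2c(onz(s,u,v,z)) for u,v in zip(xs,ys)]); print(n,len(xs),"x",np.percentile(P[:,0],[0,2,98,100]).round(1),"y",np.percentile(P[:,1],[0,2,98,100]).round(1))
E
python3 - <<'E'
from h import *
s=cam("side"); ext(s,.078,.037)
S=lambda x,y:(240+x/8-.5,150+y/8-.5)
for n,p,z in(("oFL",(104,498),.079),("oFR",(412,478),.079),("oBL",(88,282),.079),("oBR",(385,265),.079),("yFL",(115,545),.034),("yFR",(427,525),.034),("wallFL",(35,570),.068),("wallFR",(545,535),.068)):print(n,w2c(onz(s,*S(*p),z)).round(1))
E
```

```text
orange 1101 x [-61.9 -59.6  47.2  50.9] y [-85.2 -81.7  54.1  58.7]
yellow 82 x [-57.6 -57.2  53.   54.7] y [-47.3 -46.7 -25.9 -25.5]
oFL [-62.3 -67.4  79. ]
oFR [ 47.9 -66.9  79. ]
oBL [-60.8  57.9  79. ]
oBR [52.  57.6 79. ]
yFL [-58.  -41.8  34. ]
yFR [ 57.1 -41.6  34. ]
wallFL [-88.4 -91.1  68. ]
wallFR [ 93.1 -89.6  68. ]
```

arm_command --plan '[-4,-1.6,0,0,0,0,4,0,0,0,4,0,0,0,3,0,0,0,2,0,0,0,2,0,0,0,2,0,0,0,0,0,0,0,0,0]'

```text
time_s: 10.55
eef_pos: [0.6008, 0.0919, 0.0519]
eef_rot: [0.0, 0.071, 0.997, -0.0]
wrist_force: [-0.2, -0.2, -1.9]
opening: 0.081
```

```bash
python3 -c "
from h import *
p,M=st()
s=cam('side');ext(s,.062,.037)"
```

```text
t 10.55 pos [0.6008 0.0919 0.0519] carton [ 7.3 52.5 51.9] yawy 81.88 z [ 0. -0. -1.] F [-0.2 -0.2 -1.9] open 0.081 q [-0.04  0.46  1.64 -0.    1.04 -1.47]
orange 1004 x [-59.3 -56.   51.4  54. ] y [-74.  -71.   52.2  56.8]
yellow 2 x [36.1 36.2 39.  39. ] y [-47.3 -47.3 -47.  -47. ]
```

arm_command --plan '[-0.7,0,1.5,0,0,0,1.5,0,0,0,1,0,0,0,0.5,0,0,0,0,0]'

```text
time_s: 11.1
eef_pos: [0.6018, 0.0921, 0.0477]
eef_rot: [0.0, 0.071, 0.997, 0.0]
wrist_force: [-0.2, 3.2, 4.4]
opening: 0.081
```

```bash
python3 -c "
from h import *
p,M=st()"
```

```text
t 11.1 pos [0.6018 0.0921 0.0477] carton [ 8.3 52.9 47.7] yawy 81.89 z [ 0.001  0.    -1.   ] F [-0.2  3.2  4.4] open 0.081 q [-0.04  0.47  1.64  0.    1.03 -1.47]
```

arm_command --plan '[0,0,0,0,0,0,0,0,0,0,0,0]' --grip 0.24

```text
time_s: 11.4
eef_pos: [0.6011, 0.0914, 0.0468]
eef_rot: [-0.0, 0.071, 0.997, -0.0]
wrist_force: [-0.5, -0.4, -0.1]
opening: 0.24
```

arm_command --plan '[0,0,-10,0,0,0,-20,0,0,0,-40,0,0,0,-45,0,0,0,-45,0,20,40,-10,0,20,40,0,0,20,40,0,0,20,40,0,0,20,40,0,0,10,20,0,0,0,0,0,0]'

```text
time_s: 12.6
eef_pos: [0.5222, 0.3281, 0.218]
eef_rot: [0.0, 0.069, 0.998, 0.0]
wrist_force: [0.3, -0.7, 0.1]
opening: 0.239
```

```bash
python3 -c "
from h import *
p,M=st()
a=cam('top');b=cam('side');ext(b,.057,.037)
o=np.hstack([cv2.resize(a['color'][160:280,190:310],(400,400),interpolation=2),cv2.resize(b['color'][145:235,230:320],(400,400),interpolation=2)])
cv2.imwrite('pics/c5.png',o[:,:,::-1])"
```

```text
t 12.6 pos [0.5222 0.3281 0.218 ] carton [-104.6  274.8  218. ] yawy 82.12 z [ 0.     0.001 -1.   ] F [ 0.3 -0.7  0.1] open 0.239 q [ 0.37  0.28  1.51  0.    1.35 -1.06]
orange 1020 x [-58.4 -55.4  52.5  55.3] y [-68.6 -65.1  53.9  56.8]
yellow 4 x [-51.8 -46.5  54.   54.2] y [-47.  -46.8 -43.1 -43.1]
```

View pics/c5.png

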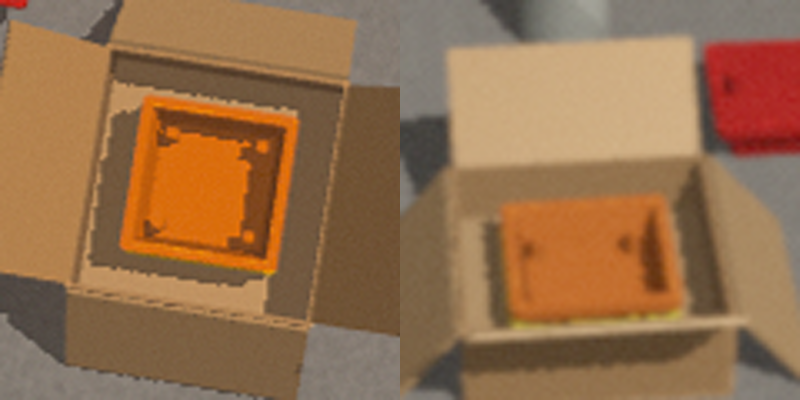

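The orange tub sits square and concentric in the yellow one, and both flaps are well back. I'll press gently on its floor with shut fingers to confirm it is home and level.

arm_command --plan '[-17.5,-41.6,0,0,-17.5,-41.6,0,0,-17.5,-41.6,0,0,-17.5,-41.6,0,0,-17.5,-41.6,0,0,-17.5,-41.6,0,0,0,0,40,0,0,0,40,0,0,0,40,0,0,0,40,0,0,0,18,0,0,0,5,0,0,0,0,0]' --grip 0

```text
time_s: 14.0
eef_pos: [0.5922, 0.062, 0.0341]
eef_rot: [-0.0, 0.072, 0.997, -0.0]
wrist_force: [0.8, 0.3, 0.7]
opening: -0.003
```

```bash
python3 -c "
from h import *
p,M=st()"
```

```text
t 14.0 pos [0.5922 0.062  0.0341] carton [ 3.1 21.7 34.1] yawy 81.79 z [-0.001 -0.    -1.   ] F [0.8 0.3 0.7] open -0.003 q [-0.09  0.47  1.68 -0.    1.   -1.52]
```

arm_command --plan '[0,0,3,0,0,0,2,0,0,0,1,0,0,0,1,0,0,0,1,0,0,0,0,0]'

```text
time_s: 14.6
eef_pos: [0.5926, 0.0633, 0.0271]
eef_rot: [0.0, 0.071, 0.997, -0.0]
wrist_force: [-1.5, -0.1, 5.3]
opening: 0.001
```

arm_command --plan '[0,0,-6,0,0,-15,-4,0,0,-30,0,0,0,0,5,0,0,0,2,0,0,0,1,0,0,0,1,0,0,0,1,0,0,0,0,0]'

```text
time_s: 15.5
eef_pos: [0.5859, 0.0191, 0.027]
eef_rot: [-0.0, 0.07, 0.998, -0.0]
wrist_force: [-3.8, -0.6, 7.3]
opening: -0.001
```

arm_command --plan '[0,0,-6,0,-12,10,-4,0,-12,12,0,0,0,0,5,0,0,0,2,0,0,0,1,0,0,0,1,0,0,0,1,0,0,0,0,0]'

```text
time_s: 16.4
eef_pos: [0.6117, 0.0369, 0.027]
eef_rot: [-0.001, 0.071, 0.997, 0.0]
wrist_force: [-4.9, 0.8, 9.5]
opening: 0.003
```

arm_command --plan '[0,0,-6,0,24,0,-4,0,26,0,0,0,0,0,5,0,0,0,2,0,0,0,1,0,0,0,1,0,0,0,1,0,0,0,0,0]'

```text
time_s: 17.3
eef_pos: [0.5642, 0.0438, 0.027]
eef_rot: [0.0, 0.071, 0.997, -0.0]
wrist_force: [-1.6, -1.1, 5.8]
opening: 0.002
```

All four points touch at 27.0 mm, so the tub is home and level. I'll retreat, look once more and hand in.

arm_command --plan '[0,0,-10,0,0,0,-30,0,0,0,-45,0,0,0,-45,0,0,0,-45,0,15,40,-15,0,15,40,0,0,15,40,0,0,15,40,0,0,15,40,0,0,15,40,0,0,0,20,0,0,0,0,0,0]'

```text
time_s: 18.6
eef_pos: [0.5106, 0.317, 0.2169]
eef_rot: [0.0, 0.069, 0.998, 0.0]
wrist_force: [0.4, -0.5, 0.4]
opening: 0.001
```

```bash
python3 -c "
from h import *
p,M=st()
a=cam('top');b=cam('side')
o=np.hstack([cv2.resize(a['color'][60:330,70:480],(400,263),interpolation=3),cv2.resize(b['color'][120:380,190:380],(385,527),interpolation=2)[:263]])
o2=np.hstack([cv2.resize(a['color'][160:280,190:310],(400,300),interpolation=2),cv2.resize(b['color'][145:235,230:320],(385,300),interpolation=2)])
cv2.imwrite('pics/c6.png',np.vstack([o,o2])[:,:,::-1])"
```

```text
t 18.6 pos [0.5106 0.317  0.2169] carton [-114.5  262.2  216.9] yawy 82.09 z [ 0.001  0.001 -1.   ] F [ 0.4 -0.5  0.4] open 0.001 q [ 0.36  0.25  1.55  0.    1.34 -1.07]
```

View pics/c6.png

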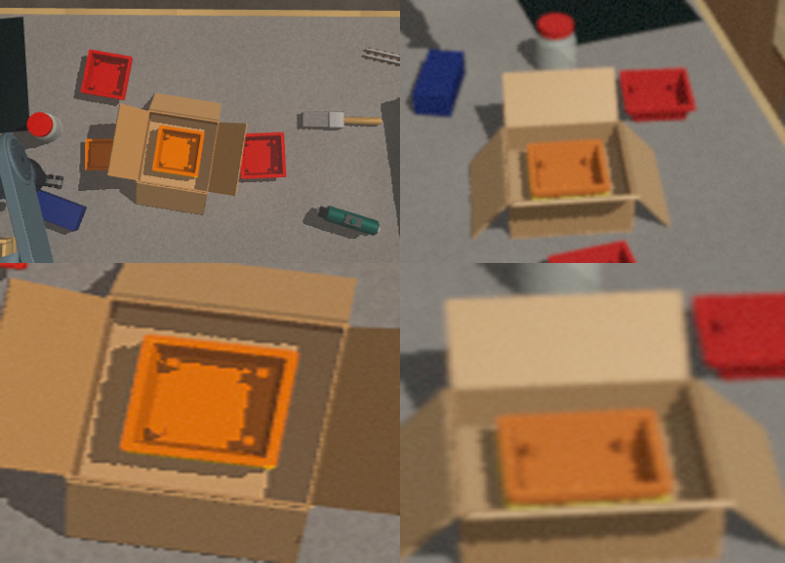

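The tub is seated at about (178,151) in the top-left panel, the flaps are out on both sides, and the bystanders are where they started.

```bash
python3 -c "
from bench import ctrl
print(ctrl.hand_in())"
```

```text
the job is handed in; nothing more can be done
None
```

The job is done and handed in at about 19 s of the 61 s allowed; the hand-in gave no verdict.

**What I did:** I swept both flaps outward with the shut fingers first. Then I gripped one side of the orange tub's rim, lifted it slightly and turned it about 36° to square. I lowered it into the yellow tub and let go.

**Last checks:**
- **Seating:** pressing lightly (5 to 10 N) at four points on the orange tub's floor gave contact at 27.0–27.1 mm each time. The expected home height is 27 mm, so it is fully home and level.
- **Flaps:** measured just after folding, their free edges stood at about 122 mm, or roughly 2.4 rad. The last picture shows both still leaning out.
- **Bystanders:** by eye, they look unmoved in the last picture.
- **Arm:** it ended well clear, with almost no force on the wrist.

**Disagreements:** before the tub was moved, two-view measurements put its rim at 66 to 68 mm, against 72 mm in the text. One further corner came out at 50 mm, but a flap partly hid it. The first centre estimate was also about 4 mm off along the gripped side. I corrected that from the side view before lowering.

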